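# Shut and lock the cover of a hydraulic valve box

### The job

The cover of the test stand's valve box has been left ajar: push it fully shut with your fingertips, then set your fingertips in the slot of its quarter-turn fastener and turn it clockwise (seen from above) until it comes up against its stop, so that the cover is locked. Do it all by touch: do not lift or carry anything, and leave the pump parts lying beside the box where they are.

Things in the scene. Friction and masses are not known exactly. Their poses are not given: they have to be found in the camera images.
- valve_box: Grey steel box screwed to the bench, 220 mm deep (x), 300 mm wide (y), 100 mm high; with the cover shut its flat top is 112 mm above the bench. Origin: centre of its underside. x from the front (robot side) to the hinged back edge, y to the left, z up. Feet, hose unions and cable glands stick out of its left and right sides by up to 26 mm.
- cover (a joint): Opening angle of the cover, rad, 0 = fully shut; starts 0.15 to 0.4. The cover is flat, 220 x 300 x 12 mm, hinged at the box's back top edge (box x = 110 mm, 100 mm above the bench), so its front edge rises. The hinge is stiff: the cover stays where it is left and takes 2 to 5 N downward near its front edge to swing shut on the box, where it stops.
- press_spot (a point): A point on the cover's flat upper face, 35 mm from its front edge and 85 mm left of the fastener's centre (a good clear place to push); moves with the cover. With the cover shut it is 112 mm above the bench, at box x = -75 mm, y = +85 mm. Its z axis is square to the cover.
- slot (a point): Centre of the fastener's slot, at its mouth: 3 mm above the cover's face, 115 mm above the bench when shut, at box x = -48 mm, y = 0. The fastener is a round steel disc 72 mm across inside a dark ring level with it (86 mm outside). A slot 28 mm wide, 15 mm deep, flat-floored, crosses the disc, its ends closed by the ring (74 mm apart). x axis: along the slot; z: turning axis, out of the cover.
- cam (a joint): Angle of the fastener, rad, growing clockwise seen from above. 0 = open, slot parallel to the front edge; 1.571 = locked, slot square to it, on a hard stop. Starts at 0 to 0.3; stays where it is left (friction 0.25 N m). From about 0.7 rad its tongue under the cover locks beneath a bar in the box; turned while the cover is ajar, it lands on the bar and keeps the cover from shutting.
- barrel_center (a point): Centre (37 mm up) of a loose pump cylinder block, steel, 84 mm across and 75 mm high, standing upright near a side of the box. Leave alone.
- socket_center (a point): Centre (39 mm up) of a loose black deep socket, 38 mm across and 78 mm high, standing upright near a side of the box. Leave alone.
- bearing_center (a point): Centre (4.5 mm up) of a loose flat brass bearing ring, 60 mm outside, 36 mm inside, 9 mm high, lying near a side of the box. Leave alone.
- union_center (a point): Centre (15 mm up) of a loose steel hose union with a hexagonal foot, 32 mm across and 30 mm high, standing near a side of the box. Leave alone.

How it is judged:
By the outcome, as a careful person would: the job done as asked, in the order asked, and still so for the second after the job is handed in, with the robot touching nothing.
It also fails if it takes over 48 s, if anything falls off the work surface, if the arm or the gripper's body presses on something with over 40 N, if the wrist force passes 120 N, or if a joint passes its speed limit or range.

### The arm

A 6-joint arm with a two-finger parallel gripper is mounted at the origin on the work surface. World frame = base frame: x ahead of the robot, y to its left, z up, the work surface at z = 0. Lengths are in mm, angles in rad, forces in N, time in s.
With the tool pointing down it reaches from about 275 to 1000 mm from the base axis. Payload 8.4 kg.
Tool frame: the origin (TCP) lies at the very end of the fingers, on their centre line; the grasp point (between the pads) lies 19 mm behind it; z points along the fingers, x is the direction in which the jaws open and shut, and the axes are right-handed (so a half turn about z gives the same grasp; the last joint's range is limited). The gripper opens to 85 mm and grips with 20 to 120 N. Pads are 22 mm wide; open, the fingers measure 114 mm over their backs; the gripper's body (76 mm by 85 mm) begins 54 mm behind the grasp point. The pads swing forward as they close: fully open they stand 13 mm farther back than shut.
Start: joints at [-1.3, 0.353, 1.633, -0, 1.155, -0.002], TCP at [168.391, -601.891, 231.281] pointing down, gripper open.
Joint ranges: [-2.63, 2.63], [-0.92, 2.1], [0.06, 2.66], [-1.3, 4.44], [0, 2.69], [-3.02, 3.02]. Speed limits (rad/s): [2.22, 2.22, 2.79, 3.14, 3.14, 3.14].

### API

Orientations are given as [roll, pitch, yaw] about the fixed x, y, z axes, in that order (R = Rz(yaw) Ry(pitch) Rx(roll)).
In Python, from rig import r gives the robot as it stands. The module is installed in compiled form; this text tells all that it offers.
- The arm moves only by the tool apply_moves, never from a script. Its argument "targets" is a list that holds one entry, the list of rows, each a list of 7 numbers: the gripper's target within -1 to 1 (fully open at 1, half-way at 0, shut at -1), then the shift along the tool's x, y, z in cm, then the turn, a rotation vector about the tool's x, y, z in degrees. A call has 1 to 8 rows; each row is the pose to reach, as a shift and turn from the pose measured when the call began, along the tool's axes at that moment; what a row does not reach only later rows make up. A row lasts 1/10 s, in which the tool goes at most 50 mm and 8.59 degrees, less where a joint would pass 70% of its speed; a pose out of reach is approached as far as the arm can. A call with a gripper value outside its range is refused whole. The fingers move at their own pace and stop on an object; "newtons" is the grip in N (left out, the last holds). Time passes only in rows, so rows that repeat a pose let the fingers close. It gives the time, the measured TCP pose, the force and the opening at its end, in the units of the state.
- r.sense(): the state, without advancing time (a new reading comes with each control period).
- r.grab_frame(name): name is "scene" or "top" or "wrist"; returns a dict with "pixels" (384x512x3 uint8, red, green, blue), "fov_y" (degrees; the focal length in pixels is half the picture's height over the tangent of half this angle, whatever the lens; pixels are square), "cx", "cy" (the principal point, pixels), "R" (3x3) and "t" (3): a world point X has camera coordinates R X + t; the wrist camera has in their place "mount" (4x4, takes a point from camera to tool coordinates, whose origin is the TCP and whose axes are the tool frame's). Camera axes: x right, y down, z forward; pixel columns grow to the right and rows downward; lengths in mm; the calibration is good to about 2 mm. A picture is of the moment at which its call begins: read the wrist's pose just before it. There is no depth.
- r.sign_off(): hands the job in, once; it reports no verdict.
The state is a dict: "clock": time; "qpos": joint angles; "qvel": joint speeds; "joint_efforts": joint torques, N m; "eef_pos": TCP position; "tcp_rot": TCP orientation; "contact_force": force on the tool from outside, world axes, zero at the start; "wrist_torque": the same for the moment, N m; "opening": opening from 0.0 (shut) to 1.0 (fully open).
Only numpy, scipy, OpenCV 4.12 (cv2) and the standard library are available. Lean on these libraries where they do the work, as an engineer would, in place of code of your own. Each camera call takes 0.05 s, during which the arm holds its last target. There are 200 camera calls.

## Working session

There is one attempt and no reset: what is moved stays moved. The work goes in short steps, Python scripts to look and compute and a tool call to move; the robot and the scene stay as the last step left them, time stands still between calls to the robot, and variables do not carry over. Pictures are saved under pics/ and viewed, about 8 in all and at most 12, crops included, and the job is handed in when it is done.

Besides the shell and the picture viewer there is one more tool, called after "Emit:" as name(argument=value, ...) on one line, values as JSON. apply_moves: Moves the arm, as the interface text tells. Its arguments: {"type":"object","properties":{"targets":{"type":"array"},"newtons":{"type":"number"}},"required":["targets"]}

```bash
mkdir -p pics; python3 - <<'E'
from rig import r
import cv2,numpy as np
for n in("scene","top"):
    f=r.grab_frame(n); cv2.imwrite(f"pics/{n}0.png",f["pixels"][:,:,::-1]); np.savez(f"{n}0.npz",**f)
    print(n,f["fov_y"],f["cx"],f["cy"],np.round(f["R"],3).tolist(),np.round(f["t"],1))
s=r.sense();print({k:np.round(v,3) for k,v in s.items()})
E
```

```text
scene 55.89270084986223 259.9437107704977 188.97851270075614 [[0.67, 0.742, 0.009], [0.596, -0.531, -0.602], [-0.442, 0.408, -0.799]] [-418.9 -279.5 1198.1]
top 50.88611515516798 251.89901576370266 191.0121661433283 [[0.016, -0.999, 0.034], [-0.992, -0.02, -0.127], [0.127, -0.031, -0.991]] [   6.   599.8 1099.1]
{'clock': np.float64(0.1), 'qpos': array([-1.3  ,  0.354,  1.634,  0.   ,  1.155, -0.002]), 'qvel': array([ 0.001, -0.002, -0.003, -0.001,  0.001,  0.   ]), 'joint_efforts': array([-0.0000e+00, -6.0636e+01, -3.4282e+01, -0.0000e+00,  4.0000e-03,
        0.0000e+00]), 'eef_pos': array([ 168.285, -601.484,  230.639]), 'tcp_rot': array([-3.142e+00,  1.000e-03, -1.298e+00]), 'contact_force': array([-0.132,  0.64 , -0.392]), 'wrist_torque': array([-0.005,  0.007,  0.009]), 'opening': np.float64(0.997)}
```

View pics/scene0.png

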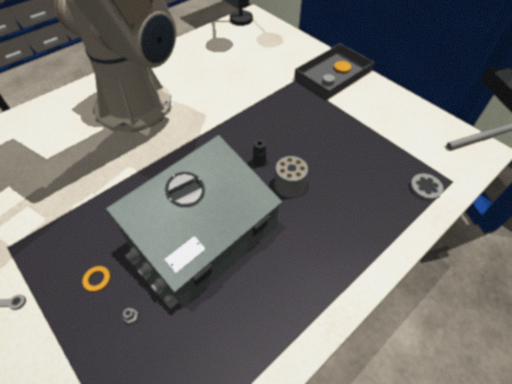

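View pics/top0.png

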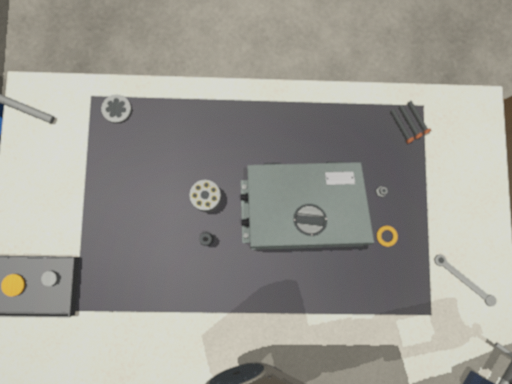

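The scene view shows the cover with its corners near (218,138), (110,210), (178,282) and (279,204), and the fastener at (185,189). The top view has the cover corners near (247,165), (361,163), (372,244) and (250,247), and the fastener at (310,219). Loose parts stand left (barrel, socket) and right (bearing ring, union).

```bash
cat > h.py <<'E'
import numpy as np,cv2
def cam(f): 
    fl=192/np.tan(np.radians(float(f["fov_y"]))/2); K=np.array([[fl,0,f["cx"]],[0,fl,f["cy"]],[0,0,1]],float)
    return K@np.c_[f["R"],f["t"]]
def tri(Ps,uv):
    X=cv2.triangulatePoints(Ps[0],Ps[1],np.float64(uv[0]).reshape(2,1),np.float64(uv[1]).reshape(2,1)).ravel(); X=X[:3]/X[3]
    return X,[np.linalg.norm((P@np.r_[X,1])[:2]/(P@np.r_[X,1])[2]-u) for P,u in zip(Ps,uv)]
def ray(P,uv,z):
    # P X = s uv
    M=np.c_[P[:,:2],-np.r_[uv,1]]; s=np.linalg.solve(M,-(P[:,2]*z+P[:,3])); return np.r_[s[:2],z]
E
python3 - <<'E'
import numpy as np,cv2
from h import *
seed={"scene":(230,220),"top":(280,190)}; Q={};Ps=[]
approx={"scene":[(218,138),(110,210),(178,282),(279,204)],"top":[(250,247),(372,244),(361,163),(247,165)]}
for n in seed:
    f=np.load(n+"0.npz"); im=f["pixels"]; Ps.append(cam(f))
    c=im[seed[n][1]-3:seed[n][1]+4,seed[n][0]-3:seed[n][0]+4].reshape(-1,3).mean(0); print(n,c)
    m=(np.abs(im.astype(float)-c).max(2)<22).astype(np.uint8)
    _,lab=cv2.connectedComponents(m); m=(lab==lab[seed[n][1],seed[n][0]]).astype(np.uint8)
    ct=max(cv2.findContours(m,0,1)[0],key=cv2.contourArea); h=cv2.convexHull(ct)
    a=np.float64(approx[n]); pts=ct[:,0].astype(float)
    # fit lines to each side's contour points
    L=[]
    for i in range(4):
        p,q=a[i],a[(i+1)%4]; d=(q-p)/np.linalg.norm(q-p); t=(pts-p)@d/np.linalg.norm(q-p); e=np.abs((pts-p)@np.array([-d[1],d[0]]))
        s=pts[(t>.1)&(t<.9)&(e<6)]; vx,vy,x0,y0=cv2.fitLine(s.astype(np.float32),cv2.DIST_HUBER,0,.01,.01).ravel(); L.append(np.cross([x0,y0,1],[x0+vx,y0+vy,1])); print(len(s),end=' ')
    Q[n]=[ (lambda v:v[:2]/v[2])(np.cross(L[i-1],L[i])) for i in range(4)]; print(np.round(Q[n],1).tolist())
X=[]
for i,nm in enumerate(["FL","FR","BR","BL"]):
    x,e=tri(Ps,[Q["scene"][i],Q["top"][i]]); X.append(x); print(nm,x.round(1),np.round(e,2))
X=np.array(X); print("sides",[round(np.linalg.norm(X[i]-X[(i+1)%4])) for i in range(4)])
d=(X[3]+X[0]-X[1]-X[2]); yaw=np.arctan2(-d[0],d[1]); print("yaw",yaw,"open",np.arcsin((X[0,2]+X[1,2]-X[2,2]-X[3,2])/2/220))
print("fast",tri(Ps,[(185,189),(310,219)]))
f=np.load("top0.npz");P=Ps[1]
for nm,uv,z in(("barrel",(205,195),75),("socket",(206,239),78),("ring",(387,236),9),("union",(382,191),30)): print(nm,ray(P,uv,z).round())
im=f["pixels"][:,:,::-1][130:270,170:410]; a=cv2.resize(im,None,fx=3,fy=3,interpolation=3)
cv2.imwrite("pics/c1.png",a)
f=np.load("scene0.npz");cv2.imwrite("pics/c2.png",cv2.resize(f["pixels"][:,:,::-1][120:320,80:310],None,fx=3,fy=3,interpolation=3))
E
```

```text
scene [136.89795918 146.6122449  140.24489796]
88 43 80 52 [[218.2, 135.5], [106.7, 208.3], [174.1, 290.3], [280.4, 201.0]]
top [135.71428571 143.85714286 136.79591837]
97 64 91 59 [[249.7, 245.7], [373.0, 241.4], [360.0, 162.5], [246.5, 165.4]]
FL [447.4  24.  172. ] [0.33 0.26]
FR [ 463.3 -278.6  174.9] [0.22 0.15]
BR [ 672.8 -268.7  113.8] [0.27 0.16]
BL [657.8  34.1 111.7] [0.47 0.33]
sides [303, 218, 303, 219]
yaw 0.05107661577910539 open 0.27939205766868125
fast (array([ 516.63729394, -125.67820565,  158.40065305]), [np.float64(0.2893415369502727), np.float64(0.20493212971231375)])
barrel [581. 145.  75.]
socket [463. 139.  78.]
ring [ 481. -376.    9.]
union [ 608. -357.   30.]
```

View pics/c1.png

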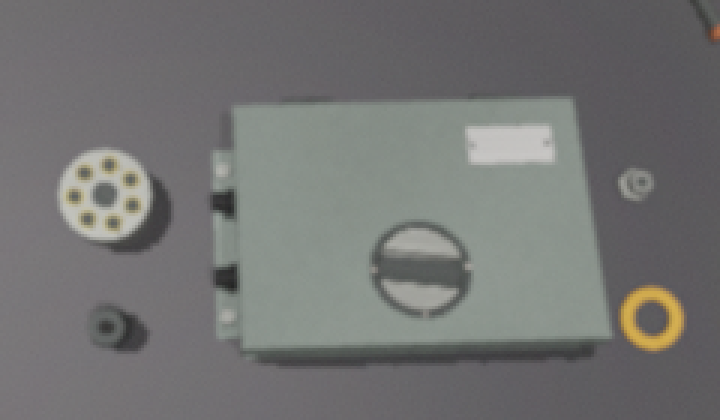

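The triangulated cover sides come out at 303 × 219 mm and the back edge at z 112, which agree with the given sizes. Box yaw is 0.051, cover open about 0.28 rad, box centre near (552,-123). Approaching the press spot with fingers shut.

```bash
cat > go.py <<'E'
import sys,numpy as np
from scipy.spatial.transform import Rotation as Ro
from rig import r
s=r.sense(); R=Ro.from_euler("xyz",s["tcp_rot"])
def rel(x,y,z,yaw):
    T=Ro.from_euler("xyz",[np.pi,0,yaw]); 
    return (R.inv().apply(np.array([x,y,z])-s["eef_pos"])/10).round(2),np.degrees((R.inv()*T).as_rotvec()).round(1)
if __name__=="__main__":
    a=list(map(float,sys.argv[1:]))
    for i in range(0,len(a),4): print(a[i:i+4],*rel(*a[i:i+4]))
    print("now",s["eef_pos"].round(1),s["tcp_rot"].round(3),s["contact_force"].round(1),s["clock"],round(float(s["opening"]),3),s["qpos"].round(2))
E
python3 go.py 478 -42 215 -0.2
```

```text
[478.0, -42.0, 215.0, -0.2] [-45.54 -44.9    1.62] [ -0.    0.1 -62.9]
now [ 168.3 -601.5  230.6] [-3.142e+00  1.000e-03 -1.298e+00] [-0.1  0.6 -0.4] 0.1 0.997 [-1.3   0.35  1.63  0.    1.16 -0.  ]
```

Emit:
apply_moves(targets=[[[-1,-45.5,-44.9,1.6,0,0,-63],[-1,-45.5,-44.9,1.6,0,0,-63],[-1,-45.5,-44.9,1.6,0,0,-63],[-1,-45.5,-44.9,1.6,0,0,-63],[-1,-45.5,-44.9,1.6,0,0,-63],[-1,-45.5,-44.9,1.6,0,0,-63],[-1,-45.5,-44.9,1.6,0,0,-63],[-1,-45.5,-44.9,1.6,0,0,-63]]], newtons=30)

```text
clock: 0.9
eef_pos: [362.4, -250.1, 221.2]
tcp_rot: [-3.141, 0.0, -0.193]
contact_force: [0.1, 0.1, 0.4]
opening: 0.001
```

```bash
python3 go.py 478 -42 195 -0.2
```

```text
[478.0, -42.0, 195.0, -0.2] [  7.34 -22.64   2.64] [-0.1  0.   0.4]
now [ 362.4 -250.1  221.2] [-3.141  0.    -0.193] [0.1 0.1 0.4] 0.9 0.001 [-0.61  0.07  2.02  0.    1.05 -0.42]
```

Emit:
apply_moves(targets=[[[-1,7.3,-22.6,2.6,0,0,0],[-1,7.3,-22.6,2.6,0,0,0],[-1,7.3,-22.6,2.6,0,0,0],[-1,7.3,-22.6,2.6,0,0,0],[-1,7.3,-22.6,2.6,0,0,0],[-1,7.3,-22.6,2.6,0,0,0],[-1,7.3,-22.6,2.6,0,0,0],[-1,7.3,-22.6,2.6,0,0,0]]])

```text
clock: 1.7
eef_pos: [476.8, -43.0, 195.2]
tcp_rot: [-3.141, 0.001, -0.194]
contact_force: [-1.0, 0.4, -0.5]
opening: -0.003
```

Emit:
apply_moves(targets=[[[-1,0,0,1,0,0,0],[-1,0,0,2,0,0,0],[-1,0,0,2.5,0,0,0],[-1,0,0,3,0,0,0],[-1,0,0,3.5,0,0,0],[-1,0,0,4,0,0,0],[-1,0,0,4.5,0,0,0],[-1,0,0,4.5,0,0,0]]])

```text
clock: 2.5
eef_pos: [476.5, -42.9, 149.6]
tcp_rot: [-3.141, 0.002, -0.193]
contact_force: [0.1, 0.4, -0.0]
opening: -0.001
```

Emit:
apply_moves(targets=[[[-1,0,0,0.5,0,0,0],[-1,0,0,1,0,0,0],[-1,0,0,1.5,0,0,0],[-1,0,0,2,0,0,0],[-1,0,0,2.5,0,0,0]]])

```text
clock: 3.0
eef_pos: [476.4, -42.8, 124.1]
tcp_rot: [-3.141, 0.002, -0.193]
contact_force: [-2.2, -0.4, 2.1]
opening: 0.003
```

```bash
python3 - <<'E'
from rig import r
import cv2
for n in("scene",):
    f=r.grab_frame(n); cv2.imwrite(f"pics/{n}1.png",cv2.resize(f["pixels"][:,:,::-1][60:330,50:350],None,fx=2,fy=2,interpolation=3))
E
python3 go.py 478 -42 195 -0.2
```

```text
[478.0, -42.0, 195.0, -0.2] [ 0.15 -0.12 -7.16] [-0.   0.1  0.4]
now [476.1 -42.8 123.4] [-3.141e+00  3.000e-03 -1.930e-01] [-0.  -0.1  0.1] 3.05 0.001 [-0.09  0.27  2.04  0.    0.84  0.1 ]
```

View pics/scene1.png

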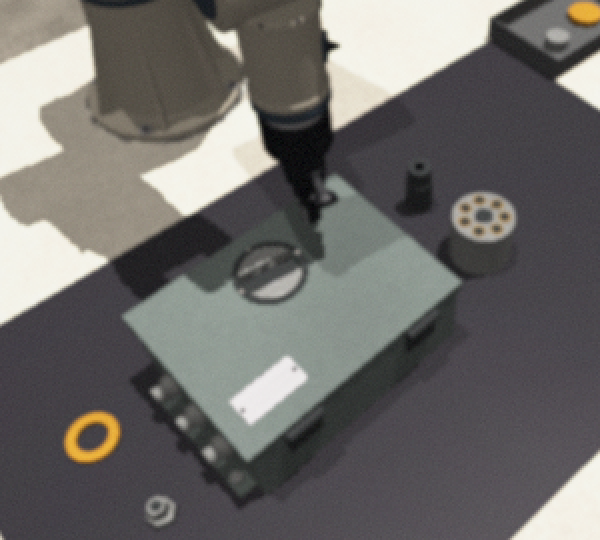

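The cropped view shows the fingertips on the cover at about (315,235), beside the fastener at (270,272), and the cover almost down. Pressing on until the force rises.

Emit:
apply_moves(targets=[[[-1,0,0,0.4,0,0,0],[-1,0,0,0.8,0,0,0],[-1,0,0,1.1,0,0,0],[-1,0,0,1.3,0,0,0],[-1,0,0,1.4,0,0,0]]])

```text
clock: 3.55
eef_pos: [476.2, -42.8, 112.1]
tcp_rot: [-3.141, 0.003, -0.193]
contact_force: [-18.0, 1.0, 59.2]
opening: 0.003
```

Hard stop at z = 112.1 with 59 N, so the cover is shut. Lifting and moving above the fastener, turning the wrist on the way.

Emit:
apply_moves(targets=[[[-0.3,0,0,-4,0,0,0],[-0.3,0,0,-8,0,0,0],[-0.3,4.4,7.6,-8,0,0,-50],[-0.3,4.4,7.6,-8,0,0,-50],[-0.3,4.4,7.6,-8,0,0,-50],[-0.3,4.4,7.6,-8,0,0,-50],[-0.3,4.4,7.6,-8,0,0,-50],[-0.3,4.4,7.6,-8,0,0,-50]]])

```text
clock: 4.35
eef_pos: [505.1, -126.1, 191.7]
tcp_rot: [-3.139, 0.001, 0.685]
contact_force: [-0.3, 0.7, 0.1]
opening: 0.345
```

```bash
python3 go.py 504 -126 195 1.5
```

```text
[504.0, -126.0, 195.0, 1.5] [-0.08 -0.08 -0.33] [ -0.2   0.  -46.7]
now [ 505.1 -126.1  191.7] [-3.139e+00  1.000e-03  6.850e-01] [-0.3  0.7  0.1] 4.35 0.345 [-0.25  0.24  1.89  0.    1.01 -0.93]
```

Emit:
apply_moves(targets=[[[-0.3,0,0,-1.5,0,0,-46],[-0.3,0,0,-1.5,0,0,-46],[-0.3,0,0,-1.5,0,0,-46],[-0.3,0,0,-1.5,0,0,-46],[-0.3,0,0,-1.5,0,0,-46],[-0.3,0,0,-1.5,0,0,-46],[-0.3,0,0,-1.5,0,0,-46]]])

```text
clock: 5.05
eef_pos: [505.3, -126.1, 206.5]
tcp_rot: [-3.139, -0.001, 1.488]
contact_force: [-0.9, 0.5, -0.7]
opening: 0.351
```

```bash
python3 - <<'E'
from rig import r
import cv2,numpy as np,pickle
from scipy.spatial.transform import Rotation as Ro
from h import *
s=r.sense()
f=r.grab_frame("wrist"); cv2.imwrite("pics/w1.png",f["pixels"][:,:,::-1])
T=np.eye(4);T[:3,:3]=Ro.from_euler("xyz",s["tcp_rot"]).as_matrix();T[:3,3]=s["eef_pos"]
W=np.linalg.inv(T@f["mount"]); f["R"]=W[:3,:3];f["t"]=W[:3,3]; np.savez("w1.npz",**f)
P=cam(f); print(np.round(f["mount"],2))
for n,q in(("slot",(504.2,-125.6,115)),("tcp",s["eef_pos"]),("end+y",(506.2,-88.6,115)),("press",(472.9,-42,112))):
    u=P@np.r_[q,1]; print(n,(u[:2]/u[2]).round(1))
f2=r.grab_frame("scene");cv2.imwrite("pics/s2.png",f2["pixels"][:,:,::-1]);np.savez("s2.npz",**f2)
f2=r.grab_frame("top");np.savez("t2.npz",**f2)
E
python3 go.py 504.2 -125.6 130 1.5
```

```text
[[   1.      0.      0.     -1.85]
 [  -0.      0.94    0.33  -84.24]
 [  -0.     -0.33    0.94 -142.47]
 [   0.      0.      0.      1.  ]]
slot [253.1 191.6]
tcp [253.7 243.1]
end+y [292.6 190.6]
press [342.7 150.9]
[504.2, -125.6, 130.0, 1.5] [ 0.04 -0.09  7.66] [-0.1 -0.1 -0.8]
now [ 505.2 -126.1  206.6] [-3.139e+00 -1.000e-03  1.486e+00] [0.4 0.5 0.2] 5.2 0.348 [-0.25  0.22  1.88  0.    1.05 -1.73]
```

View pics/w1.png

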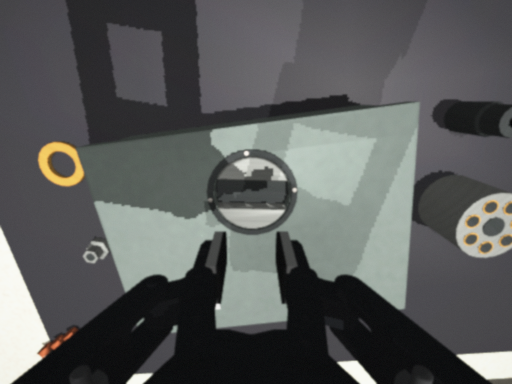

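The wrist view shows the fastener ring spanning (208–297, 148–235), centred at (252.5,191.5), which matches my predicted slot centre (253,191.6). The slot looks nearly horizontal in the image. Zooming in for its angle.

```bash
python3 - <<'E'
import cv2,numpy as np
from h import *
f=np.load("w1.npz");P=cam(f)
# rectify plane z=115 about the predicted centre: 6 px/mm, image right=+y world, down=+x
c=np.array([504.2,-125.6]);k=6;S=300
src=[];dst=[(0,0),(2*S,0),(2*S,2*S),(0,2*S)]
for u,v in dst:
    q=P@np.r_[c[0]+(v-S)/k,c[1]+(u-S)/k,115,1]; src.append(q[:2]/q[2])
H=cv2.getPerspectiveTransform(np.float32(src),np.float32(dst))
im=cv2.warpPerspective(f["pixels"][:,:,::-1],H,(2*S,2*S),flags=2)
cv2.circle(im,(S,S),43*k,(0,0,255),1);cv2.drawMarker(im,(S,S),(0,0,255))
cv2.imwrite("pics/w1c.png",im)
E
```

```text
(no output)
```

View pics/w1c.png

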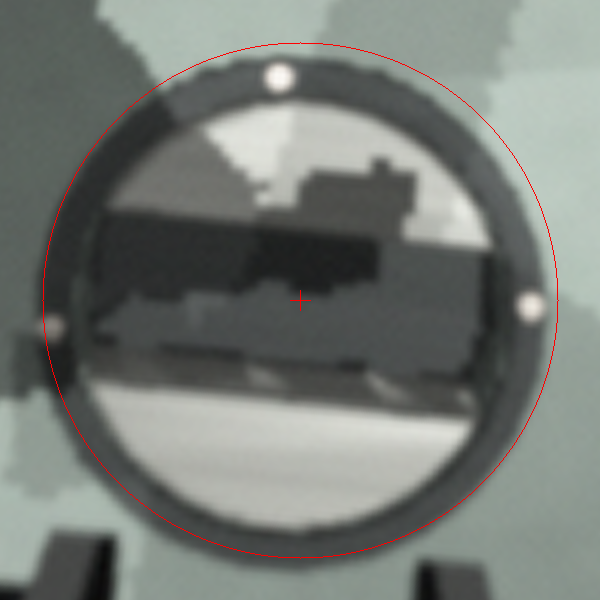

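Rectified view: the ring is centred at (295,313), i.e. about (506.3,-126.4), against the 504.2 predicted. The slot edges slope by 0.107, so the slot direction is yaw 1.464 and cam ≈ 0.16. That is within the given range, and the slot width reads 28.5 mm. Descending into the slot.

Emit:
apply_moves(targets=[[[-0.3,0,0.1,4,0,0,1.3],[-0.3,0,0.1,7.5,0,0,1.3],[-0.3,0,0.1,8.3,0,0,1.3],[-0.3,0,0.1,8.8,0,0,1.3],[-0.3,0,0.1,9.3,0,0,1.3],[-0.3,0,0.1,9.7,0,0,1.3],[-0.3,0,0.1,9.7,0,0,1.3]]])

```text
clock: 5.9
eef_pos: [506.4, -126.2, 110.1]
tcp_rot: [-3.14, -0.001, 1.463]
contact_force: [-0.8, -1.0, -0.2]
opening: 0.351
```

```bash
python3 go.py 506.3 -126.4 104 1.464
```

```text
[506.3, -126.4, 104.0, 1.464] [-0.02 -0.01  0.61] [-0.1 -0.  -0.1]
now [ 506.4 -126.2  110.1] [-3.140e+00 -1.000e-03  1.463e+00] [-0.8 -1.  -0.2] 5.9 0.351 [-0.25  0.35  1.96  0.    0.84 -1.71]
```

Emit:
apply_moves(targets=[[[-0.3,0,0,0.3,0,0,0],[-0.3,0,0,0.6,0,0,0],[-0.3,0,0,0.8,0,0,0],[-0.3,0,0,0.8,0,0,0]]])

```text
clock: 6.3
eef_pos: [506.2, -126.1, 101.8]
tcp_rot: [-3.14, -0.001, 1.463]
contact_force: [-0.0, 0.7, -1.0]
opening: 0.344
```

Emit:
apply_moves(targets=[[[-0.3,0,0,0.2,0,0,0],[-0.3,0,0,0.4,0,0,0],[-0.3,0,0,0.4,0,0,0]]])

```text
clock: 6.6
eef_pos: [506.4, -126.2, 99.8]
tcp_rot: [-3.14, -0.001, 1.463]
contact_force: [-7.7, 1.8, 26.6]
opening: 0.352
```

Slot floor felt at z ≈ 100, 15 mm below the mouth. Backing off 2.5 mm and turning clockwise.

Emit:
apply_moves(targets=[[[-0.3,0,0,-0.25,0,0,0],[-0.3,0,0,-0.25,0,0,6],[-0.3,0,0,-0.25,0,0,12],[-0.3,0,0,-0.25,0,0,18],[-0.3,0,0,-0.25,0,0,24],[-0.3,0,0,-0.25,0,0,30],[-0.3,0,0,-0.25,0,0,36],[-0.3,0,0,-0.25,0,0,42]]])

```text
clock: 7.4
eef_pos: [506.0, -126.0, 102.5]
tcp_rot: [-3.139, 0.001, 0.726]
contact_force: [-4.3, 0.9, 6.4]
opening: 0.352
```

```bash
python3 go.py 506.3 -126.4 102.5 0.051; python3 -c "
from rig import r;print(r.sense()['wrist_torque'])"
```

```text
[506.3, -126.4, 102.5, 0.051] [-0.    0.05 -0.  ] [-0.1  0.1 38.7]
now [ 506.  -126.   102.5] [-3.139e+00  1.000e-03  7.260e-01] [-4.3  0.9  6.4] 7.4 0.352 [-0.25  0.36  1.96  0.    0.82 -0.97]
[0.30474418 0.46953878 0.30489566]
```

Emit:
apply_moves(targets=[[[-0.3,0,0,0,0,0,6],[-0.3,0,0,0,0,0,12],[-0.3,0,0,0,0,0,18],[-0.3,0,0,0,0,0,24],[-0.3,0,0,0,0,0,30],[-0.3,0,0,0,0,0,35],[-0.3,0,0,0,0,0,39]]])

```text
clock: 8.1
eef_pos: [505.6, -125.6, 102.5]
tcp_rot: [-3.14, 0.003, 0.042]
contact_force: [-1.8, 3.2, 3.8]
opening: 0.349
```

```bash
python3 go.py 506.3 -126.4 102.5 0.051; python3 -c "
from rig import r;print(r.sense()['wrist_torque'])"
```

```text
[506.3, -126.4, 102.5, 0.051] [ 0.07  0.08 -0.  ] [-0.1  0.2 -0.5]
now [ 505.6 -125.6  102.5] [-3.14e+00  3.00e-03  4.20e-02] [-1.8  3.2  3.8] 8.1 0.349 [-0.25  0.36  1.96  0.    0.82 -0.29]
[0.47395722 0.26193417 0.30744341]
```

Still only friction torque, so the finger play remains to be taken up. On to the stop in small steps.

Emit:
apply_moves(targets=[[[-0.3,0.05,0.05,0,0,0,2],[-0.3,0.05,0.05,0,0,0,4],[-0.3,0.05,0.05,0,0,0,6],[-0.3,0.05,0.05,0,0,0,7],[-0.3,0.05,0.05,0,0,0,7]]])

```text
clock: 8.6
eef_pos: [505.7, -125.5, 102.5]
tcp_rot: [-3.139, 0.004, -0.08]
contact_force: [-3.5, 4.8, 5.4]
opening: 0.349
```

```bash
python3 go.py 506.3 -126.4 102.5 0.051; python3 -c "
from rig import r;print(r.sense()['wrist_torque'])"
```

```text
[506.3, -126.4, 102.5, 0.051] [ 0.07  0.08 -0.  ] [-0.1  0.2 -7.5]
now [ 505.7 -125.5  102.5] [-3.139  0.004 -0.08 ] [-3.5  4.8  5.4] 8.6 0.349 [-0.25  0.36  1.96  0.    0.82 -0.17]
[0.7342301  0.33419569 0.22549443]
```

Emit:
apply_moves(targets=[[[-0.3,0,0,0,0,0,2],[-0.3,0,0,0,0,0,4],[-0.3,0,0,0,0,0,5],[-0.3,0,0,0,0,0,5]]])

```text
clock: 9.0
eef_pos: [505.6, -125.5, 102.6]
tcp_rot: [-3.14, 0.005, -0.165]
contact_force: [-2.1, 3.7, 5.3]
opening: 0.353
```

```bash
python3 go.py 506.3 -126.4 102.5 0.051; python3 -c "
from rig import r;print(r.sense()['wrist_torque'])"
```

```text
[506.3, -126.4, 102.5, 0.051] [0.08 0.08 0.01] [ -0.1   0.3 -12.4]
now [ 505.6 -125.5  102.6] [-3.14   0.005 -0.165] [-2.1  3.7  5.3] 9.0 0.353 [-0.25  0.36  1.96  0.    0.82 -0.08]
[0.55321274 0.21134052 1.37871772]
```

Emit:
apply_moves(targets=[[[-0.3,0,0,0,0,0,2],[-0.3,0,0,0,0,0,3],[-0.3,0,0,0,0,0,3]]])

```text
clock: 9.3
eef_pos: [505.6, -125.4, 102.6]
tcp_rot: [-3.141, 0.005, -0.215]
contact_force: [-1.7, 3.6, 6.1]
opening: 0.352
```

```bash
python3 go.py 506.3 -126.4 102.5 0.051; python3 -c "
from rig import r;print(r.sense()['wrist_torque'])"
```

```text
[506.3, -126.4, 102.5, 0.051] [0.09 0.08 0.01] [ -0.1   0.3 -15.2]
now [ 505.6 -125.4  102.6] [-3.141  0.005 -0.215] [-1.7  3.6  6.1] 9.3 0.352 [-0.25  0.36  1.96  0.    0.82 -0.03]
[0.52833857 0.22871364 2.84222988]
```

Torque rises steeply (0.2 → 1.4 → 2.8 N m), so it is on the stop. Easing the load off, then lifting clear to look.

Emit:
apply_moves(targets=[[[-0.3,0,0,0,0,0,-5],[-0.3,0.05,0.05,0,0,0,-9],[-0.3,0.05,0.05,-1,0,0,-9],[-0.3,0.05,0.05,-2.5,0,0,-9],[-0.3,0.05,0.05,-6,0,0,-9],[-0.3,0.05,0.05,-10.5,0,0,-9],[-0.3,0.05,0.05,-10.5,0,0,-9],[-0.3,0.05,0.05,-10.5,0,0,-9]]])

```text
clock: 10.1
eef_pos: [507.3, -126.6, 209.1]
tcp_rot: [-3.141, 0.001, -0.061]
contact_force: [-0.6, 0.9, -0.6]
opening: 0.353
```

```bash
python3 - <<'E'
from rig import r
import cv2,numpy as np
from scipy.spatial.transform import Rotation as Ro
from h import *
s=r.sense()
f=r.grab_frame("wrist")
T=np.eye(4);T[:3,:3]=Ro.from_euler("xyz",s["tcp_rot"]).as_matrix();T[:3,3]=s["eef_pos"]
W=np.linalg.inv(T@f["mount"]); f["R"]=W[:3,:3];f["t"]=W[:3,3];P=cam(f)
c=np.array([506.3,-126.4]);k=6;S=300
src=[];dst=[(0,0),(2*S,0),(2*S,2*S),(0,2*S)]
for u,v in dst:
    q=P@np.r_[c[0]+(v-S)/k,c[1]+(u-S)/k,115,1]; src.append(q[:2]/q[2])
H=cv2.getPerspectiveTransform(np.float32(src),np.float32(dst))
im=cv2.warpPerspective(f["pixels"][:,:,::-1],H,(2*S,2*S),flags=2)
cv2.imwrite("pics/w2c.png",im)
for n in("scene","top"):
    f=r.grab_frame(n);cv2.imwrite(f"pics/{n}3.png",f["pixels"][:,:,::-1]);np.savez(n+"3.npz",**f)
E
```

```text
(no output)
```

View pics/w2c.png

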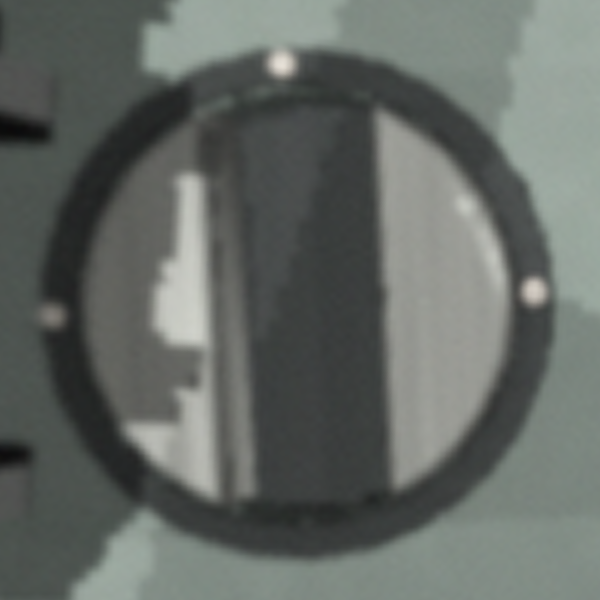

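View pics/scene3.png

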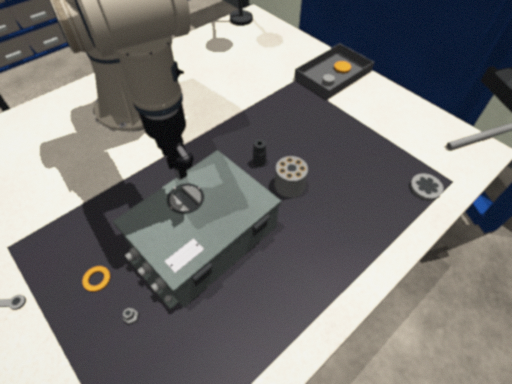

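The rectified view shows the slot edges from (378,110) to (392,490) and (205,150) to (218,490). The slot direction is 0.038 against the box x axis at 0.051, so cam ≈ 1.58 ± 0.02, which is the stop. The scene view shows the cover flat and the loose parts at (259,153), (291,175), (96,278) and (130,315), as at the start.

```bash
python3 -c "
from rig import r;s=r.sense();print(s['eef_pos'],s['contact_force'],s['clock']);print(r.sign_off())"
```

```text
[ 505.64693605 -126.06815462  206.59364638] [-0.05333134 -0.63740928  0.34456501] 10.25
the job is handed in; nothing more can be done
None
```

The cover is shut and its fastener is turned clockwise to the locked stop; I handed the job in at about 10.3 s with the arm clear of everything.

- **Cover:** I pushed it down with closed fingertips from about 0.28 rad open. It hit a hard stop at z = 112.1 mm, the height given for the shut cover; the push peaked at 59 N there.
- **Fastener:** With the fingertips in the slot, I turned it from about 0.16 rad until the torque climbed from about 0.3 to 2.8 N m. I then eased off and lifted out.
- **Final checks:** The last wrist picture puts the slot at about 1.58 rad, against 1.571 at the stop, which is within measuring error. In the last scene picture the cover lies flat. By eye the four loose parts have not moved; I did not measure this.
- **Disagreement:** The fastener centre from the wrist view was about 2 mm from the one worked out from the cover corners. I used the wrist value, and the fingers went into the slot freely.
- **Finger play:** The fingers had slightly more play in the slot than I expected, about 0.17 rad against 0.1.

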